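# Tip the capacitor bin over the edge stop

## Task

On the tipping stand, slide the grey bin of can capacitors along the deck until it butts against the edge stop, then tip it over the stop by its bar handle so that all three capacitors roll out into the catch tray. Do not lift the bin off the stand: pivot it over the stop, and leave it lying there on its side on the chute, handle uppermost. Leave the other things on the bench where they are.

Things in the scene. Friction and masses are not known exactly. Their poses are not given: they have to be found in the camera images.
- stand: Fixed aluminium tipping stand, 480 mm long (own x), 190 mm wide (own y). Origin on the table under the near face of the stop; own x is level, from deck to tray: the tipping direction; own z up. Deck: level, top at z = 85 mm, x = -200 to 0 mm, 150 mm wide. Then stop, chute and catch tray in turn. The chute: 80 mm long, 150 mm wide, from the stop's top outer edge falling at 18 degrees towards +x.
- stop_mid (a point): Middle of the top near edge of the stop, a dark steel bar fixed across the deck's end: x = 0 to 10 mm, 150 mm wide, top at z = 97 mm (12 mm above the deck). The point is (0, 0, 97 mm) in the stand's frame; axes as the stand.
- tray_mid (a point): Middle of the catch tray's floor, (177, 0, 7 mm) in the stand's frame; axes as the stand. Inside, the tray runs from x = 80 to 274 mm in the stand's frame, is 180 mm wide, side walls to z = 80 mm, far wall to z = 110 mm.
- bin: Loose open-topped grey plastic bin, 140 (own x) x 78 x 85 mm high, walls 4 mm; about 0.3 kg empty, 0.55 kg loaded. Origin at the centre of its underside; own x points towards the stop (within 0.15 rad of the stand's x), own z up. Stands on the deck, front face 20 to 55 mm short of the stop. Tipped fully, its front wall lies on the chute, own z 108 degrees from vertical; it stays there.
- bin_handle (a point): Middle of the bin's bar handle: a round steel bar 12 mm thick, rigid on the bin, 68 mm long along the bin's y, an arm at each end to the rear wall. At (-110, 0, 75 mm) in the bin's frame: 40 mm behind the rear wall (34 mm free between bar and wall), 10 mm below the rim. The bin can turn about the bar in a light pinch.
- bin_foot (a point): Middle of the bin's lower front edge, (70, 0, 0 mm) in the bin's frame: the edge that butts against the stop.
- cap_a: A can capacitor, solid black cylinder 40 mm in diameter and 62 mm long, 85 g; origin at its middle, its own y axis is the cylinder's axis. Starts lying across the bin, free to roll along it.
- cap_b: A can capacitor, solid black cylinder 40 mm in diameter and 62 mm long, 85 g; origin at its middle, its own y axis is the cylinder's axis. Starts lying across the bin, free to roll along it.
- cap_c: A can capacitor, solid black cylinder 40 mm in diameter and 62 mm long, 85 g; origin at its middle, its own y axis is the cylinder's axis. Starts lying across the bin, free to roll along it.
- tape: Bystander: roll of pale tape lying flat, 96 mm across, 26 mm high, loose; origin at the centre of its underside.
- driver: Bystander: orange-handled screwdriver lying on the table behind the stand, 190 mm long along own x, about 30 mm thick at most, loose; origin near its middle.
- marker: Bystander: marker pen lying on the table beside the stand, 125 mm long along own x, 14 mm thick, loose; origin under its middle.
- meter: Bystander: black multimeter lying on its back, 165 x 78 x 34 mm (42 mm at its dial), loose; origin under its middle.
Mind the look-alikes: they are no part of the job. What is shaped like the bin but yellow is not meant. What is shaped like the cap_b but white is not meant.

How it is judged:
By the outcome, as a careful person would: the job done as asked, in the order asked, and still so for the second after the job is handed in, with the robot touching nothing.
It also fails if it takes over 48 s, if anything falls off the work surface, if the arm or the gripper's body presses on something with over 40 N, if the wrist force passes 120 N, or if a joint passes its speed limit or range.

## Robot

A 6-joint arm with a two-finger parallel gripper is mounted at the origin on the work surface. World frame = base frame: x ahead of the robot, y to its left, z up, the work surface at z = 0. Lengths are in m, angles in rad, forces in N, time in s.
With the tool pointing down it reaches from about 0.275 to 0.825 m from the base axis. Payload 4.9 kg.
Tool frame: the origin (TCP) lies midway between the tips of the shut fingers; the grasp point (between the pads) lies 19 mm behind it (bot.grip_depth is the distance from the TCP to the grasp point, in m); y points along the fingers, x is the direction in which the jaws open and shut, and the axes are right-handed (so a half turn about y gives the same grasp; the last joint's range is limited). The gripper opens to 85 mm and grips with 20 to 120 N. Pads are 22 mm wide; open, the fingers measure 114 mm over their backs; the gripper's body (76 mm by 85 mm) begins 54 mm behind the grasp point. The pads swing forward as they close: fully open they stand 13 mm farther back than shut.
Start: joints at [1.197, 0.326, -0.193, 1.052, 0, 1.437], TCP at [0.131, 0.534, 0.208] pointing down, gripper open.
Joint ranges: [-2.65, 2.65], [-0.97, 1.79], [-1.3, 1.35], [-1.93, 2.1], [-1.47, 1.37], [-3.14, 3.14]. Speed limits (rad/s): [2.57, 2.57, 3.14, 3.14, 3.14, 3.14].

## Interface

Orientations are given as a unit quaternion [w, x, y, z].
In Python, from cell import bot gives the robot as it stands. Calls block until the motion is done:
- bot.move_pose(position, orientation): joint-space move of the TCP to a pose.
- bot.move_linear(position, speed=0.15, rotation=None, until_force=None): straight line of the TCP; rotation=None keeps the orientation; speed is the mean speed in m/s. With until_force (N) it stops when the force on the tool has changed by that much, and returns True; else False.
- bot.goto_joints(angles): joint-space move.
- bot.set_gripper(opening, grasp_force=None): opening from 0.0 (shut) to 1.0 (fully open); grasp_force is the grip in N (None keeps the last); returns when the fingers have stopped.
- bot.wait(seconds).
- bot.solve_ik(position, orientation): joint angles nearest the present ones, or None.
- bot.camera(name): name is "scene" or "top" or "wrist"; returns the picture (400x640x3 uint8, red, green, blue); there is no depth.
- bot.calibration(name): a dict with "mtx" (3x3 intrinsics, pixels), "k1" (the pictures are not rectified: a ray, as slopes to the right and down, at radius r is drawn at 1 + k1 r^2 times it, then the intrinsics apply), "extrinsics" (4x4, takes a point from world to camera coordinates); the wrist camera has in their place "hand_eye" (4x4, takes a point from camera to tool coordinates, whose origin is the TCP and whose axes are the tool frame's). Camera axes: x right, y down, z forward; pixel columns grow to the right and rows downward; lengths in m; the calibration is good to about 2 mm. A picture is of the moment at which its call begins: read the wrist's pose just before it. calibration takes no time and is no camera call.
A pose or a line that the arm cannot do raises bot.PlanningError and nothing moves.
- bot.close_job(): hands the job in, once; it reports no verdict.
Trained networks look in the newest picture that a camera, given by its name, has taken for a name from the list of things; names that differ only in an ending like _2 or _b are one class to them, and where a whole thing is asked for, a point or a joint stands for the part that bears it (a point fixed in the world has none). Each returns a list of dicts, best first, with "confidence" (0 to 1); they miss things now and then, are a little off and sometimes report something else, mostly with a low value. They report only what shows in the picture. A call takes as long as a camera call. They do not tell look-alikes from the thing itself.
- bot.search_frame(camera, thing): "bbox" ([left, top, width, height] in pixels, round what is visible of it).
Readings, each from a call of its own:
- bot.read_clock(): time.
- bot.read_joint_positions(): joint angles.
- bot.read_joint_vel(): joint speeds.
- bot.read_joint_efforts(): joint torques, N m.
- bot.read_position(): TCP position.
- bot.read_tool_rot(): TCP orientation.
- bot.read_ft_force(): force on the tool from outside, world axes, zero at the start.
- bot.read_moment(): the same for the moment, N m.
- bot.read_gripper_width(): opening from 0.0 (shut) to 1.0 (fully open).
Only numpy, scipy, OpenCV 4.12 (cv2) and the standard library are available. Lean on these libraries where they do the work, as an engineer would, in place of code of your own. Each camera call takes 0.05 s, during which the arm holds its last target.

## Working session

There is one attempt and no reset: what is moved stays moved. The work goes in short steps, each a Python script; the robot and the scene stay as the last script left them, time stands still between calls to the robot, and variables do not carry over. Pictures are saved under pics/ and viewed, and the job is handed in when it is done.

```bash
ls; mkdir -p pics
python3 - <<'E'
from cell import bot
import cv2
for n in ("scene","top"):
    im=bot.camera(n); cv2.imwrite(f"pics/{n}0.png",im[:,:,::-1])
    c=bot.calibration(n); print(n,c)
print(bot.read_clock(), bot.calibration("wrist"), bot.grip_depth, bot.read_tool_rot())
for t in ("stand","bin","bin_handle","cap_a"):
    print(t,[(d['bbox'],round(d['confidence'],2)) for d in bot.search_frame("top",t)])
E
```

```text
pics
scene {'mtx': array([[411.79789097,   0.        , 319.88937813],
       [  0.        , 411.79789097, 202.77477376],
       [  0.        ,   0.        ,   1.        ]]), 'k1': 0.013045486230479639, 'extrinsics': array([[-0.72621293,  0.68740648,  0.00933269,  0.24513762],
       [ 0.50121496,  0.5387042 , -0.67718635, -0.26359483],
       [-0.47052985, -0.4871038 , -0.73575237,  1.31045198],
       [ 0.        ,  0.        ,  0.        ,  1.        ]])}
top {'mtx': array([[519.23344571,   0.        , 321.90622727],
       [  0.        , 519.23344571, 199.28645296],
       [  0.        ,   0.        ,   1.        ]]), 'k1': 0.003082554293765732, 'extrinsics': array([[-0.01445908, -0.99989136, -0.00286418,  0.19687543],
       [-0.99721457,  0.01462987, -0.07313727,  0.51985103],
       [ 0.07317123,  0.0017987 , -0.99731777,  1.22557367],
       [ 0.        ,  0.        ,  0.        ,  1.        ]])}
0.1 {'mtx': array([[333.54208296,   0.        , 320.48049599],
       [  0.        , 333.54208296, 203.77051403],
       [  0.        ,   0.        ,   1.        ]]), 'k1': -0.07077415901169073, 'hand_eye': array([[ 9.99999852e-01,  1.78798842e-04,  5.14765248e-04,
         2.43649895e-04],
       [-4.40314107e-04, -2.91426895e-01,  9.56593002e-01,
        -1.64882323e-01],
       [ 3.21054159e-04, -9.56593086e-01, -2.91426773e-01,
         7.41560061e-02],
       [ 0.00000000e+00,  0.00000000e+00,  0.00000000e+00,
         1.00000000e+00]])} 0.0187 [-0.55592038  0.55648471  0.43612878 -0.43711439]
stand [([319.3, 145.5, 222.2, 100.5], 0.97)]
bin [([226.1, 273.1, 87.4, 53.9], 0.92), ([300.6, 155.0, 95.7, 58.8], 0.68)]
bin_handle [([302.6, 153.4, 92.0, 58.4], 0.82), ([225.1, 275.1, 88.1, 52.3], 0.8)]
cap_a [([365.2, 178.4, 22.3, 27.4], 0.77), ([345.2, 168.3, 24.4, 31.4], 0.73), ([326.5, 166.4, 21.0, 32.3], 0.7), ([278.4, 116.5, 29.8, 24.8], 0.69)]
```

View pics/scene0.png

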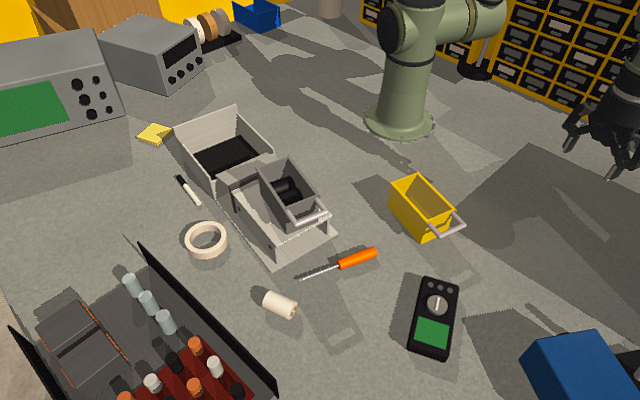

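View pics/top0.png

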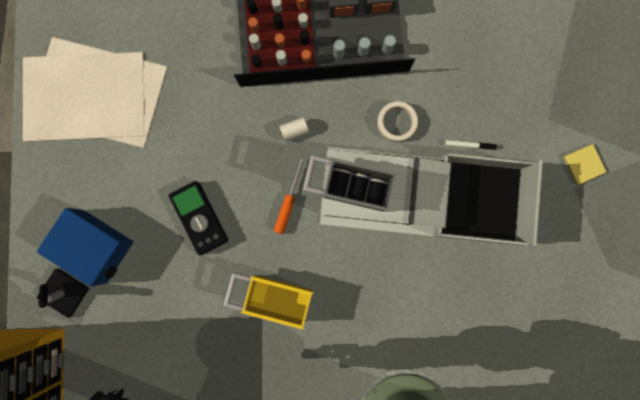

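Run:
```python
import cv2
im=cv2.imread("pics/top0.png")[130:260,265:555]
cv2.imwrite("pics/crop0.png",cv2.resize(im,None,fx=2.75,fy=2.75,interpolation=cv2.INTER_CUBIC))
```

```text
(no output)
```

View pics/crop0.png

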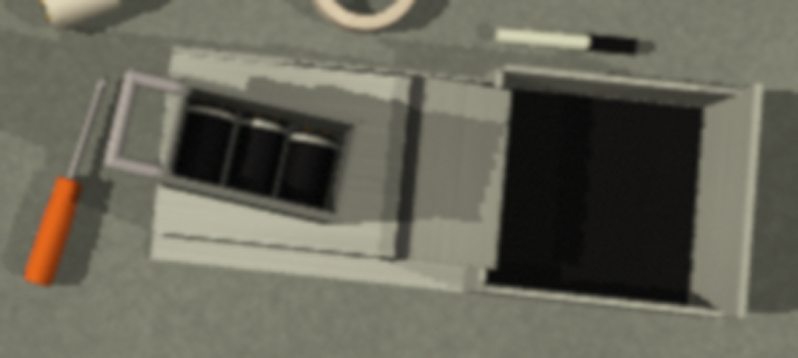

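The grey bin is at top px (345,182) and the stand runs right to the tray at (483,200). Look-alikes: the yellow bin at (277,300), which is the wrong colour, and the white cylinder at (294,128), which is not a capacitor. I choose the grey bin with black cans at (345,182), and the crop confirms it: handle at about (307,173), stop at about (412,192).

```bash
cat > h.py <<'E'
import numpy as np, cv2
from cell import bot
def proj(n,P,c=None):
    c=c or bot.calibration(n); E=c['extrinsics']; P=np.atleast_2d(P)
    q=P@E[:3,:3].T+E[:3,3]; s=q[:,:2]/q[:,2:]; s=s*(1+c['k1']*(s**2).sum(1,keepdims=True))
    return s@c['mtx'][:2,:2].T+c['mtx'][:2,2]
def ray(n,uv,c=None):
    c=c or bot.calibration(n); E=c['extrinsics']
    d=(np.array(uv,float)-c['mtx'][:2,2])/np.diag(c['mtx'])[:2]; s=d.copy()
    for _ in range(10): s=d/(1+c['k1']*(s@s))
    R=E[:3,:3]; return -R.T@E[:3,3], R.T@np.array([s[0],s[1],1])
def atz(n,uv,z,c=None):
    o,d=ray(n,uv,c); return o+d*(z-o[2])/d[2]
def frame(x,y,yaw,z=0):
    c,s=np.cos(yaw),np.sin(yaw); return np.array([[c,-s,0,x],[s,c,0,y],[0,0,1,z],[0,0,0,1]])
def tr(T,P): return np.atleast_2d(P)@T[:3,:3].T+T[:3,3]
STAND=[[(-.2,-.075,.085),(0,-.075,.085)],[(-.2,.075,.085),(0,.075,.085)],[(-.2,-.075,.085),(-.2,.075,.085)],
 [(0,-.075,.097),(0,.075,.097)],[(.01,-.075,.097),(.01,.075,.097)],[(.086,-.075,.0723),(.086,.075,.0723)],
 [(.08,-.09,.08),(.274,-.09,.08)],[(.08,.09,.08),(.274,.09,.08)],[(.274,-.09,.11),(.274,.09,.11)],[(.274,-.09,.007),(.274,.09,.007)],[(.08,-.09,.007),(.08,.09,.007)]]
a,b=.07,.039
BIN=[[(-a,-b,.085),(a,-b,.085)],[(-a,b,.085),(a,b,.085)],[(-a,-b,.085),(-a,b,.085)],[(a,-b,.085),(a,b,.085)],
 [(-.11,-.034,.075),(-.11,.034,.075)],[(-.07,-.034,.075),(-.11,-.034,.075)],[(-.07,.034,.075),(-.11,.034,.075)],
 [(a,-b,0),(a,b,0)],[(a,-b,0),(a,-b,.085)],[(a,b,0),(a,b,.085)],[(-a,-b,0),(a,-b,0)],[(-a,-b,0),(-a,-b,.085)]]
def overlay(n,im,Ts,Tb,box,f,out):
    l,t,w,h=box; o=cv2.resize(im[t:t+h,l:l+w,::-1],None,fx=f,fy=f,interpolation=cv2.INTER_CUBIC)
    for T,M,col in ((Ts,STAND,(0,255,0)),(Tb,BIN,(0,0,255))):
        if T is None: continue
        for s in M:
            p=(proj(n,tr(T,s))-[l,t]+.5)*f
            cv2.line(o,tuple(int(v) for v in p[0]),tuple(int(v) for v in p[1]),col,1)
    cv2.imwrite(out,o)
E
python3 - <<'E'
from h import *
im={n:bot.camera(n) for n in("top","scene")}
f=lambda x,y:(x/2.75+265,y/2.75+130)
p=[atz("top",f(*q),z) for q,z in(((413,78),.097),((397,258),.097),((128,72),.16),((108,165),.16),((350,125),.17),((332,218),.17),((757,85),.11),((742,315),.11))]
for q in p: print(q.round(4))
d=(p[6]+p[7]-p[0]-p[1])[:2]; ys=np.arctan2(d[1],d[0]); m=(p[0]+p[1])/2
Ts=frame(m[0],m[1],ys)
d=(p[4]+p[5]-p[2]-p[3])[:2]; yb=np.arctan2(d[1],d[0]); m=(p[4]+p[5])/2
Tb=frame(m[0]-.07*np.cos(yb),m[1]-.07*np.sin(yb),yb,.085)
print(ys,yb,Ts[:3,3],Tb[:3,3])
overlay("top",im["top"],Ts,Tb,(295,140,260,110),3,"pics/ot1.png")
overlay("scene",im["scene"],Ts,Tb,(165,95,180,180),3.3,"pics/os1.png")
E
```

```text
[ 0.6066 -0.0229  0.097 ]
[ 0.459  -0.0058  0.097 ]
[0.6051 0.2099 0.16  ]
[0.5327 0.2263 0.16  ]
[0.5599 0.0396 0.17  ]
[0.4886 0.0551 0.17  ]
[ 0.5947 -0.2992  0.11  ]
[ 0.4091 -0.2788  0.11  ]
-1.682884081680135 -1.8267214201255222 [ 0.53279946 -0.01435697  0.        ] [0.54196675 0.11510044 0.085     ]
```

View pics/ot1.png

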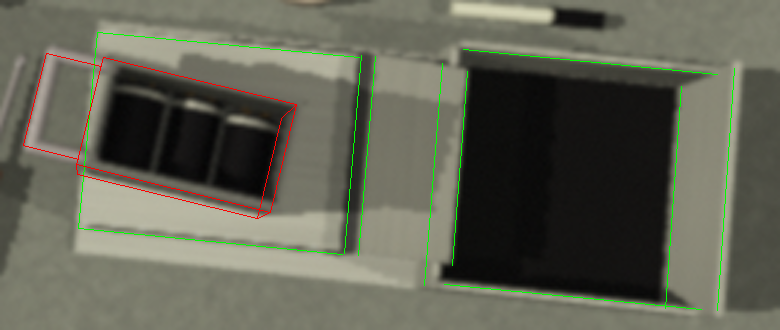

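View pics/os1.png

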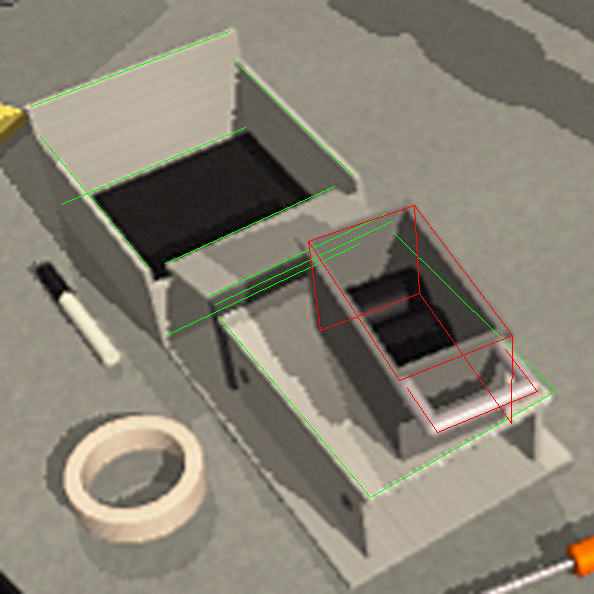

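Run:
```python
from h import *
from scipy.optimize import minimize
im={n:bot.camera(n) for n in("top","scene")}
G={}
for n in im:
    g=cv2.GaussianBlur(cv2.cvtColor(im[n],cv2.COLOR_RGB2LAB),(0,0),1.0).astype(np.float32)
    m=np.sqrt(sum(cv2.Sobel(g[:,:,k],5,1,0)**2+cv2.Sobel(g[:,:,k],5,0,1)**2 for k in range(3)))
    G[n]=cv2.GaussianBlur(np.minimum(m,120),(0,0),1.0)
C={n:bot.calibration(n) for n in im}
def sc(M,use,T):
    s=0
    for n in use:
        for i in use[n]:
            A=np.array(M[i]); P=A[0]+np.linspace(.03,.97,40)[:,None]*(A[1]-A[0])
            p=proj(n,tr(T,P),C[n]).astype(np.float32)
            s+=cv2.remap(G[n],p[:,:1].copy(),p[:,1:].copy(),1).mean()
    return -s
def fit(M,use,x0,z):
    best=None; rng=np.random.default_rng(0)
    for k in range(25):
        s=np.array(x0)+(0 if k==0 else 1)*rng.normal(size=3)*[.004,.004,.02]
        r=minimize(lambda v:sc(M,use,frame(*v,z)),s,method="Nelder-Mead",options=dict(initial_simplex=s+np.vstack([np.zeros(3),np.diag([.004,.004,.02])])))
        if best is None or r.fun<best.fun: best=r
    return best
for uses in ({"top":[0,1,2,3,8,9],"scene":[0,2,3,8,7]},{"top":[0,1,2,3,8,9]},{"scene":[0,2,3,8,7]}):
    r=fit(STAND,uses,(.5328,-.0144,-1.683),0); print("stand",r.x.round(4),r.fun)
    if len(uses)==2: s=r.x
for uses in ({"top":[0,1,2,3,4,5,6],"scene":[0,1,3,4,5,9]},{"top":[0,1,2,3,4,5,6]},{"scene":[0,1,3,4,5,9]}):
    r=fit(BIN,uses,(.542,.115,-1.827),.085); print("bin",r.x.round(4),r.fun)
    if len(uses)==2: b=r.x
Ts=frame(*s);Tb=frame(*b,.085); np.savez("pose.npz",s=s,b=b)
print(np.linalg.inv(Ts)@tr(Tb,[.07,0,0])[0].tolist().__add__([1]) if 0 else (np.linalg.inv(Ts)@np.append(tr(Tb,[.07,0,0])[0],1)).round(4), tr(Tb,[-.11,0,.075]).round(4), b[2]-s[2])
overlay("top",im["top"],Ts,Tb,(295,140,260,110),3,"pics/ot2.png")
overlay("scene",im["scene"],Ts,Tb,(165,95,180,180),3.3,"pics/os2.png")
```

```text
stand [ 0.537  -0.0215 -1.6889] -844.2818603515625
stand [ 0.5166 -0.01   -1.6693] -503.27484130859375
stand [ 0.5446 -0.0216 -1.7228] -422.74578857421875
bin [ 0.547   0.1145 -1.83  ] -1157.828369140625
bin [ 0.5389  0.1172 -1.8244] -643.864990234375
bin [ 0.5464  0.1128 -1.8282] -575.8643798828125
[-0.0669 -0.0159  0.085   1.    ] [[0.5752 0.2208 0.16  ]] -0.14118136771159895
```

View pics/ot2.png

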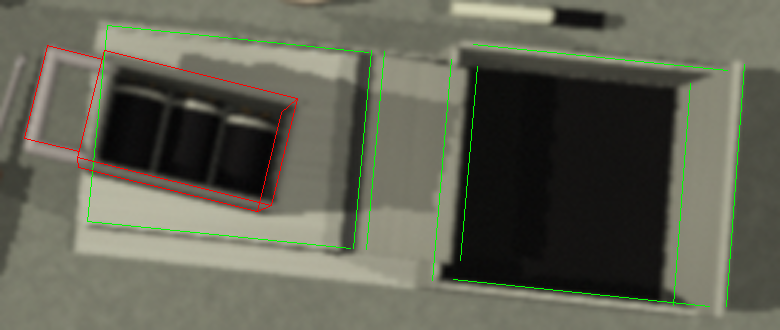

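View pics/os2.png

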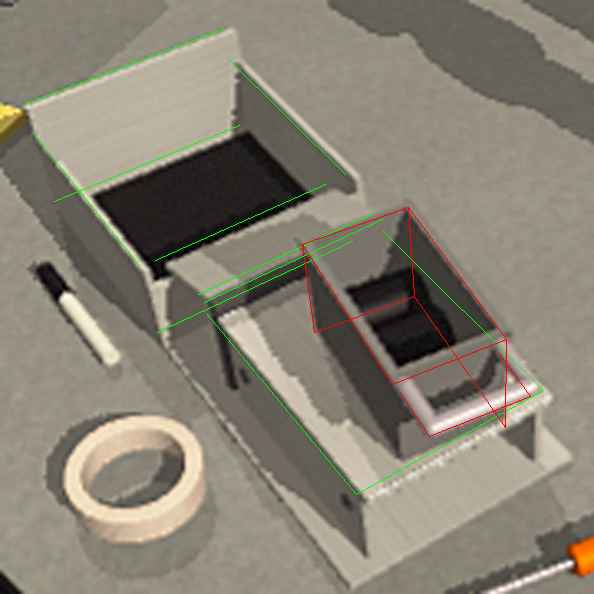

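Run:
```python
from h import *
for n,(l,t,w,h),f,o in (("top",(300,145,120,90),6.5,"zt"),("scene",(225,145,115,90),6.5,"zs")):
    im=bot.camera(n)[t:t+h,l:l+w,::-1]
    im=cv2.resize(im,None,fx=f,fy=f,interpolation=cv2.INTER_CUBIC)
    im=np.clip(im.astype(float)*1.5,0,255).astype(np.uint8)
    for k in range(0,w,10): cv2.putText(im,str(l+k),(int(k*f),10),0,.35,(0,255,255),1); cv2.line(im,(int(k*f),12),(int(k*f),18),(0,255,255),1)
    for k in range(0,h,10): cv2.putText(im,str(t+k),(0,int(k*f)+4),0,.35,(0,255,255),1)
    cv2.imwrite(f"pics/{o}.png",im)
```

```text
(no output)
```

View pics/zt.png

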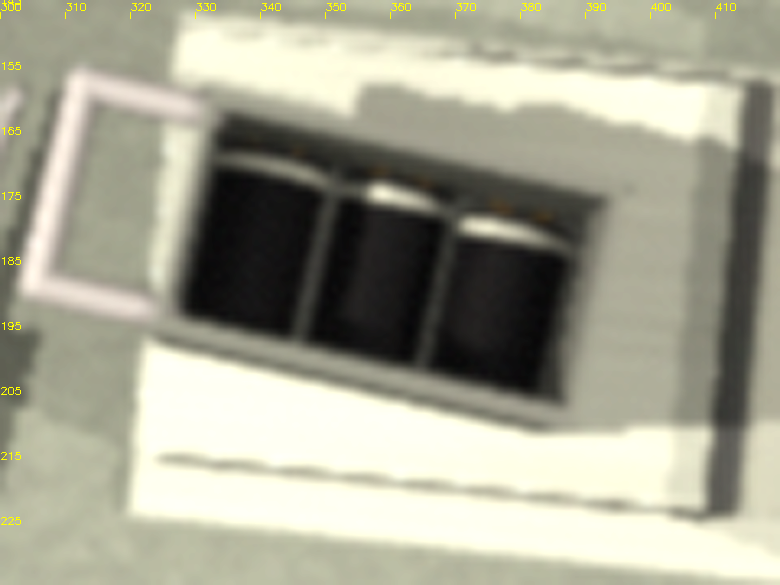

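View pics/zs.png

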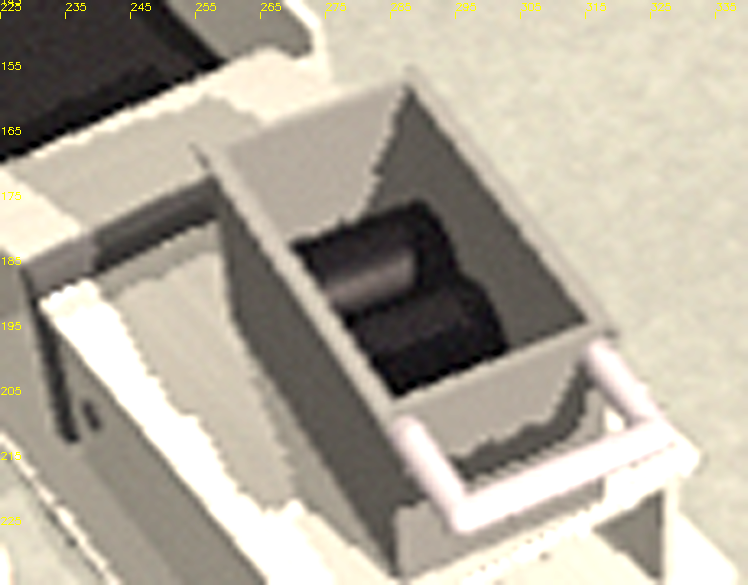

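Run:
```python
from h import *
from scipy.optimize import least_squares
t=lambda x,y:(300+x/6.5-.5,145+y/6.5-.5)
s=lambda x,y:(225+x/6.5-.5,145+y/6.5-.5)
C={n:bot.calibration(n) for n in("top","scene")}
binp=[("top",t(77,85),(-.11,.034,.075)),("top",t(35,278),(-.11,-.034,.075)),("top",t(612,195),(.07,.039,.085)),("top",t(550,430),(.07,-.039,.085)),
("scene",s(465,512),(-.11,.034,.075)),("scene",s(672,440),(-.11,-.034,.075)),("scene",s(408,72),(.07,-.039,.085)),("scene",s(200,148),(.07,.039,.085)),
("scene",s(395,412),(-.07,.039,.085)),("scene",s(615,330),(-.07,-.039,.085)),("scene",s(395,578),(-.07,.039,0)),("top",t(205,95),(-.07,.039,.085)),("top",t(158,327),(-.07,-.039,.085))]
stp=[("top",t(743,85),(0,.075,.097)),("top",t(710,512),(0,-.075,.097)),("top",t(768,88),(.01,.075,.097)),("top",t(738,515),(.01,-.075,.097)),
("top",t(160,458),(-.2,-.075,.085)),("top",t(178,20),(-.2,.075,.085)),("scene",s(22,268),(0,.075,.097)),("scene",(165+553/3.3,95+392/3.3),(-.2,-.075,.085)),("scene",(165+369/3.3,95+495/3.3),(-.2,.075,.085))]
def fit(pts,x0,z):
    f=lambda v:np.concatenate([proj(n,tr(frame(*v,z),P),C[n])[0]-uv for n,uv,P in pts])
    r=least_squares(f,x0,loss="soft_l1"); return r.x,f(r.x).reshape(-1,2)
S,e=fit(stp,(.533,-.014,-1.683),0); print(S.round(4)); print(e.round(1).tolist())
B,e=fit(binp,(.542,.115,-1.827),.085); print(B.round(4)); print(e.round(1).tolist())
Ts=frame(*S);Tb=frame(*B,.085); np.savez("pose.npz",s=S,b=B)
print((np.linalg.inv(Ts)@np.append(tr(Tb,[.07,0,0])[0],1)).round(4), tr(Tb,[-.11,0,.075]).round(4), B[2]-S[2])
```

```text
[ 0.5345 -0.0136 -1.6837]
[[1.0, -0.3], [0.3, 0.1], [1.5, -0.3], [0.5, 0.1], [-3.9, -0.1], [-0.2, 2.0], [1.6, 1.7], [0.0, 0.1], [-0.4, 0.9]]
[ 0.5418  0.1107 -1.8182]
[[0.6, 0.2], [-0.3, 1.3], [1.6, -0.3], [2.9, -0.6], [0.1, 1.0], [-1.7, -0.4], [1.3, 0.1], [1.4, -0.4], [-0.7, 0.6], [-0.4, -0.4], [1.4, 1.5], [-0.3, -0.0], [-1.5, -0.0]]
[-0.055  -0.0162  0.085   1.    ] [[0.5687 0.2173 0.16  ]] -0.13448809618262692
```

```bash
cat >> h.py <<'E'
from scipy.spatial.transform import Rotation as Rn
Z=np.load("pose.npz") if __import__("os").path.exists("pose.npz") else None
def toolq(yaw,sgn=1):
    x=sgn*np.array([np.cos(yaw),np.sin(yaw),0]); y=np.array([0,0,-1.]); z=np.cross(x,y)
    q=Rn.from_matrix(np.c_[x,y,z]).as_quat(); return np.r_[q[3],q[:3]]
def wcal():
    c=bot.calibration("wrist"); q=bot.read_tool_rot(); p=bot.read_position()
    T=np.eye(4); T[:3,:3]=Rn.from_quat(np.r_[q[1:],q[0]]).as_matrix(); T[:3,3]=p
    return dict(mtx=c['mtx'],k1=c['k1'],extrinsics=np.linalg.inv(T@c['hand_eye']))
E
python3 - <<'E'
from h import *
S,B=Z['s'],Z['b']; hnd=tr(frame(*B,.085),[-.11,0,.075])[0]
ux=np.array([np.cos(S[2]),np.sin(S[2]),0])
for sg in (1,-1):
    for yaw,p in ((B[2],hnd+[0,0,.1]),(B[2],hnd-[0,0,.019]),(S[2],np.array([S[0],S[1],.141])-.18*ux),(S[2],np.array([S[0],S[1],.33])),(S[2],np.array([S[0],S[1],.235])+.13*ux)):
        j=bot.solve_ik(p,toolq(yaw,sg)); print(sg,None if j is None else np.round(j,2))
E
```

```text
1 [ 0.24  0.41  0.07  1.23  0.   -2.65]
1 [ 0.24  0.48 -0.13  0.96  0.   -2.65]
1 [ 0.16  0.43 -0.22  0.92  0.   -2.87]
1 [-0.16  0.25  0.01  1.33  0.    3.09]
1 [-0.41  0.29 -0.17  1.11  0.    2.85]
-1 [0.24 0.41 0.07 1.23 0.   0.49]
-1 [ 0.24  0.48 -0.13  0.96  0.    0.49]
-1 [ 0.16  0.43 -0.22  0.92  0.    0.27]
-1 [-0.16  0.25  0.01  1.33  0.   -0.05]
-1 [-0.41  0.29 -0.17  1.11  0.   -0.29]
```

Run:
```python
from h import *
S,B=Z['s'],Z['b']; hnd=tr(frame(*B,.085),[-.11,0,.075])[0]
bot.move_pose(hnd+[0,0,.09],toolq(B[2],-1))
bot.set_gripper(.38,20)
c=wcal(); im=bot.camera("wrist"); np.savez("w.npz",**c)
o=im[:,:,::-1].copy()
for s in BIN[:7]:
    p=proj("w",tr(frame(*B,.085),s),c); cv2.line(o,tuple(int(v) for v in p[0]),tuple(int(v) for v in p[1]),(0,0,255),1)
cv2.imwrite("pics/w1.png",o); print(bot.read_clock(),bot.read_position(),bot.read_gripper_width())
```

```text
3.1667 [0.56873612 0.21734309 0.25001188] 0.37633490888863674
```

View pics/w1.png

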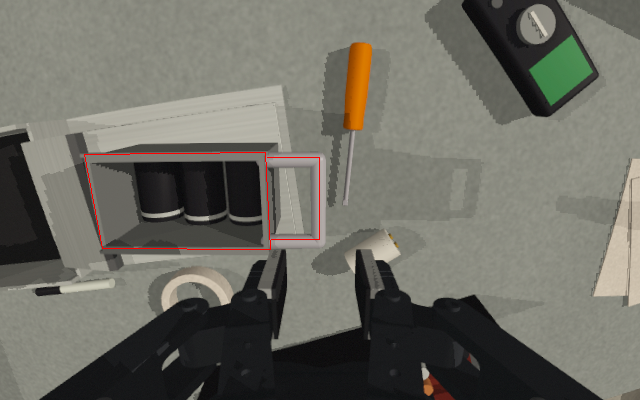

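The wrist view shows the bar at about (322,200), within 2 px of my model, and the fingers straddle it. Descending and grasping next.

Run:
```python
from h import *
S,B=Z['s'],Z['b']; hnd=tr(frame(*B,.085),[-.1112,0.002,.075])[0]
print(bot.move_linear(hnd-[0,0,bot.grip_depth],speed=.08,until_force=8), bot.read_position(),bot.read_ft_force())
bot.set_gripper(0.0,20)
print(bot.read_gripper_width(),bot.read_ft_force(),bot.read_position(),bot.read_clock())
c=wcal(); im=bot.camera("wrist"); cv2.imwrite("pics/w2.png",im[:,:,::-1])
im=bot.camera("scene"); cv2.imwrite("pics/s2.png",cv2.resize(im[100:300,160:420,::-1],None,fx=3,fy=3))
```

```text
False [0.57141596 0.2181197  0.14192226] [ 0.30890706 -0.09895355 -0.09385861]
0.0036544989761103457 [-0.86142046 -2.37296561  3.03561815] [0.57120924 0.21768139 0.14176189] 5.0917
```

View pics/w2.png

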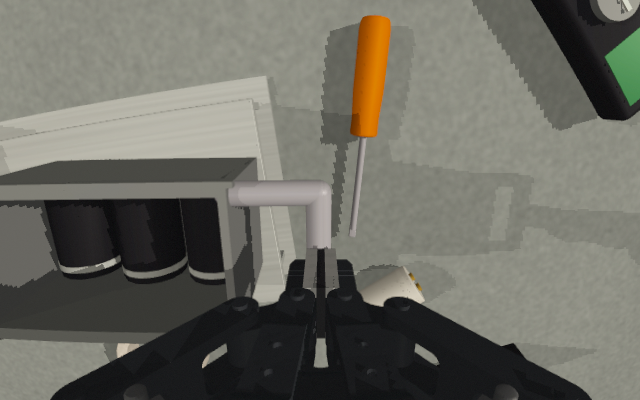

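View pics/s2.png

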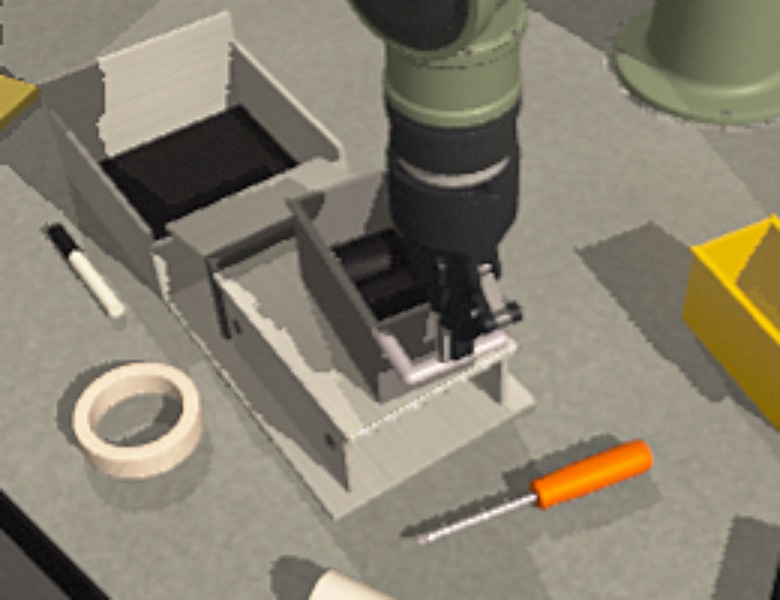

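Run:
```python
from h import *
p=np.array(bot.read_position()); 
P=[p,p+[0,0,bot.grip_depth]]
im=bot.camera("scene"); l,t=270,150; f=8
o=cv2.resize(im[t:t+90,l:l+90,::-1],None,fx=f,fy=f,interpolation=cv2.INTER_CUBIC)[:600]
for q,c in zip((proj("scene",P)-[l,t]+.5)*f,((0,0,255),(0,255,0))): cv2.circle(o,tuple(int(v) for v in q),5,c,-1)
cv2.imwrite("pics/s3.png",o)
c=wcal(); im=bot.camera("wrist"); l,t=220,150;f=3.5
o=cv2.resize(im[t:t+160,l:l+220,::-1],None,fx=f,fy=f,interpolation=cv2.INTER_CUBIC)
for q,cc in zip((proj("w",P,c)-[l,t]+.5)*f,((0,0,255),(0,255,0))): cv2.circle(o,tuple(int(v) for v in q),5,cc,-1)
cv2.imwrite("pics/w3.png",o)
```

```text
(no output)
```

View pics/s3.png

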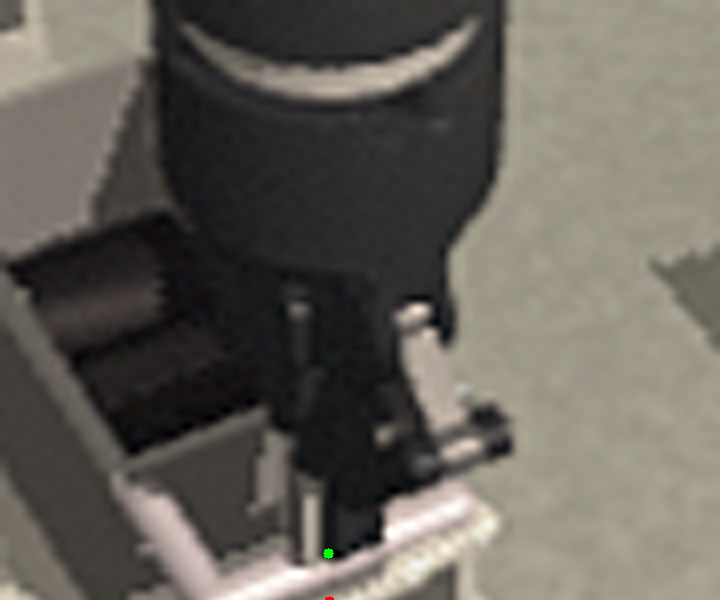

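View pics/w3.png

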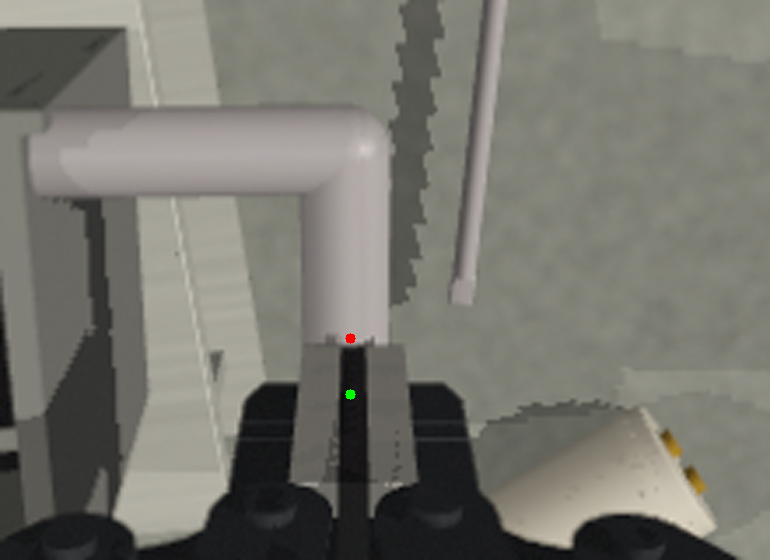

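```bash
cat >> h.py <<'E'
def shot(tag,wbox=(220,150,220,160),wf=3.5,sbox=(270,150,90,75),sf=8):
    p=np.array(bot.read_position()); P=[p,p+[0,0,bot.grip_depth]]
    for n,(l,t,w,h),f,c in (("wrist",wbox,wf,wcal()),("scene",sbox,sf,None)):
        im=bot.camera(n)
        o=cv2.resize(im[t:t+h,l:l+w,::-1],None,fx=f,fy=f,interpolation=cv2.INTER_CUBIC)
        for q,cc in zip((proj(n,P,c)-[l,t]+.5)*f,((0,0,255),(0,255,0))): cv2.circle(o,tuple(int(v) for v in q),4,cc,-1)
        cv2.imwrite(f"pics/{tag}_{n}.png",o)
E
python3 - <<'E'
from h import *
bot.set_gripper(.38)
print(bot.read_gripper_width(),bot.read_ft_force(),bot.read_position(),bot.read_clock())
shot("a")
E
```

```text
0.3774547417409821 [-0.30832269 -0.22196803  0.36887097] [0.57046605 0.21807098 0.14062893] 5.7
```

View pics/a_wrist.png

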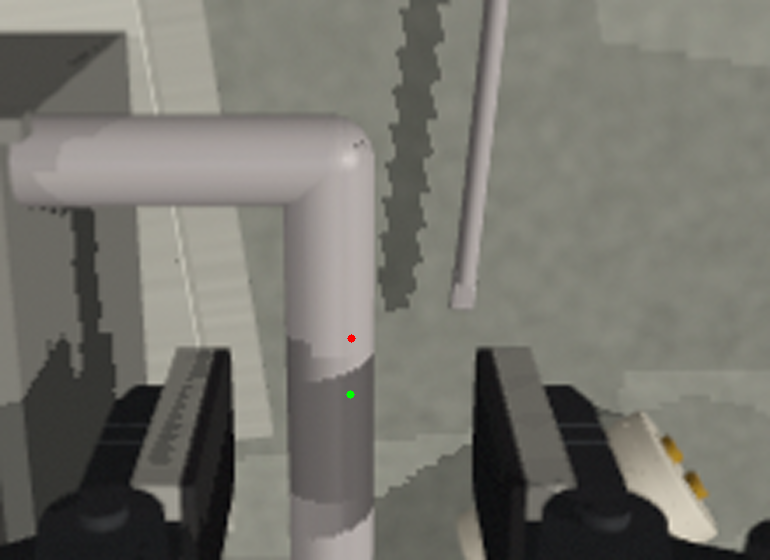

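View pics/a_scene.png

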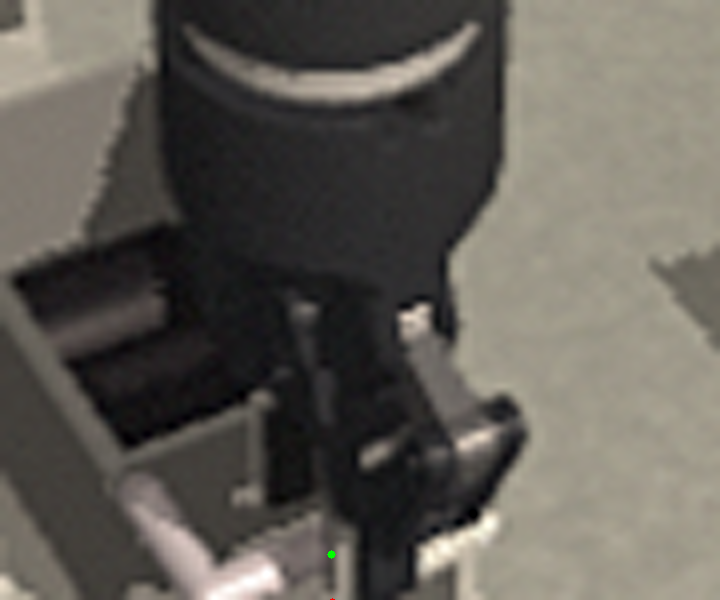

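Run:
```python
from h import *
c=bot.calibration("wrist"); c=dict(mtx=c['mtx'],k1=c['k1'],extrinsics=np.linalg.inv(c['hand_eye']))
for h in (0,.01,.013,.019,.025,.03):
    print(h,[((proj("w",[x,-h,z],c)[0]-[220,150]+.5)*3.5).round().tolist() for x in (-.016,.016) for z in(-.011,.011)])
```

```text
0 [[249.0, 403.0], [245.0, 272.0], [453.0, 403.0], [457.0, 272.0]]
0.01 [[244.0, 434.0], [239.0, 297.0], [459.0, 434.0], [463.0, 297.0]]
0.013 [[242.0, 444.0], [237.0, 305.0], [460.0, 444.0], [465.0, 305.0]]
0.019 [[238.0, 465.0], [233.0, 322.0], [464.0, 465.0], [469.0, 322.0]]
0.025 [[234.0, 488.0], [228.0, 340.0], [468.0, 488.0], [473.0, 340.0]]
0.03 [[230.0, 508.0], [224.0, 357.0], [472.0, 508.0], [477.0, 357.0]]
```

The fingers shut on top of the bar. In both views the real tips sit about 25 mm short of the nominal TCP (wrist tips at row 348 against TCP row 338; scene tips 5 px above the projection). I'll centre the open jaws, go lower with force guarding and check before closing.

Run:
```python
from h import *
B=Z['b']; u=np.array([np.cos(B[2]),np.sin(B[2]),0])
p=np.array(bot.read_position())+.0025*u
print(bot.move_linear(p,speed=.03,until_force=6))
p[2]=.117
print(bot.move_linear(p,speed=.04,until_force=6),bot.read_position(),bot.read_ft_force(),bot.read_clock())
shot("b")
```

```text
False
False [0.57005003 0.21554569 0.11703398] [ 0.78498029  0.92940698 -0.79837469] 6.7917
```

View pics/b_wrist.png

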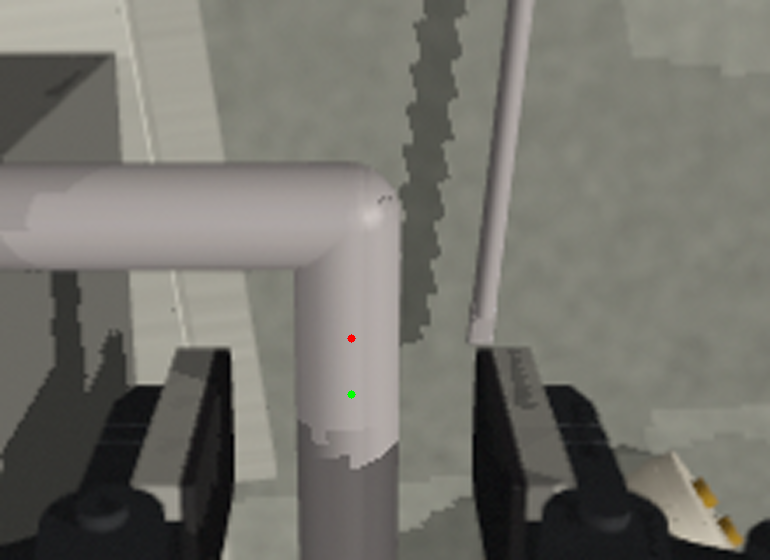

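View pics/b_scene.png

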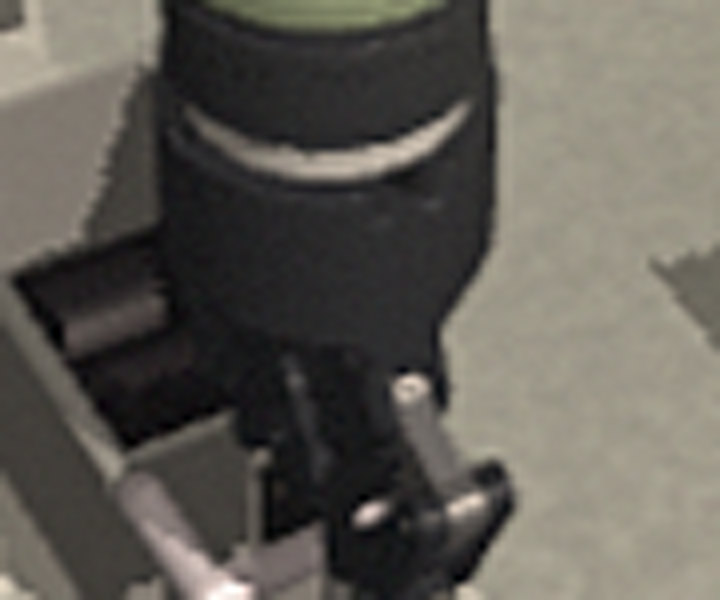

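Run:
```python
from h import *
bot.set_gripper(0.0,20)
print(bot.read_gripper_width(),bot.read_ft_force(),bot.read_position(),bot.read_clock())
shot("c")
```

```text
0.13211369218579286 [-0.97571953 -1.34682852  2.0097995 ] [0.57014928 0.21534079 0.11736679] 7.2
```

View pics/c_wrist.png

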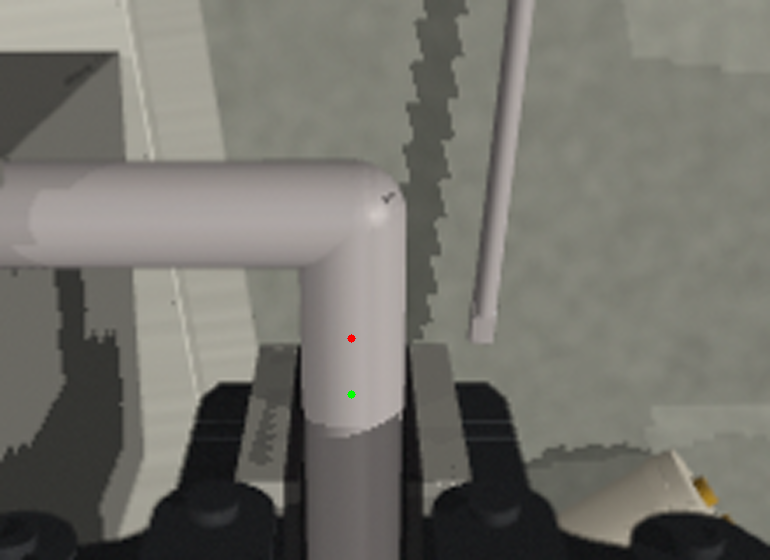

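Run:
```python
from h import *
S=Z['s']; Ts=frame(*S); Ti=np.linalg.inv(Ts)
bot.set_gripper(0.0,70)
p=np.array(bot.read_position()); print("bar in stand",(Ti@np.append(p,1)).round(4))
t=tr(Ts,[-.195,0,p[2]])[0]; 
print(bot.move_linear(t,speed=.03,rotation=toolq(S[2],-1),until_force=20),bot.read_ft_force())
shot("d",(0,60,640,340),1.25,(160,90,200,170),3.5)
im=bot.camera("top"); cv2.imwrite("pics/d_top.png",cv2.resize(im[140:250,295:555,::-1],None,fx=3,fy=3,interpolation=cv2.INTER_CUBIC))
print(bot.read_position(),bot.read_gripper_width(),bot.read_clock())
```

```text
bar in stand [-0.2317  0.0097  0.1174  1.    ]
False [-0.91964558  4.38249073  3.10607374]
[0.55647389 0.1803756  0.11751312] 0.11141700851684021 9.0833
```

View pics/d_wrist.png

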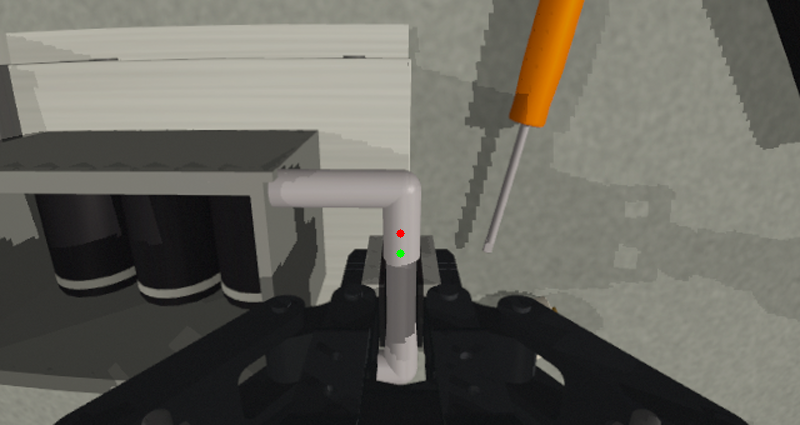

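View pics/d_scene.png

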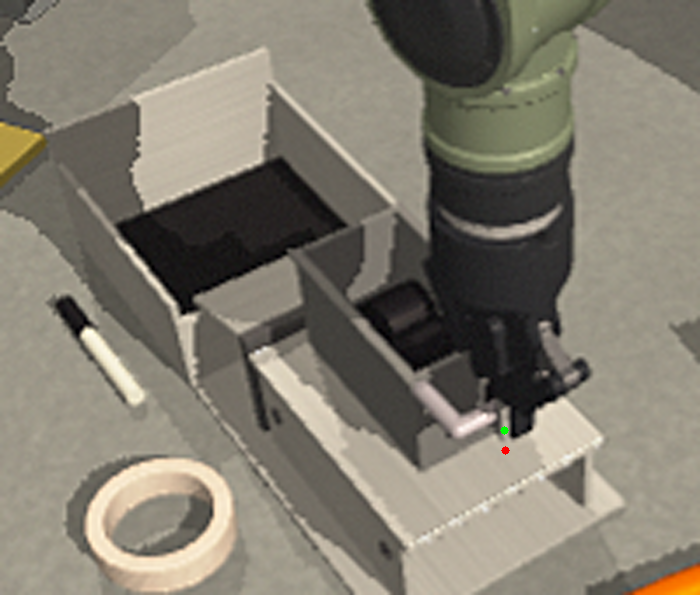

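View pics/d_top.png

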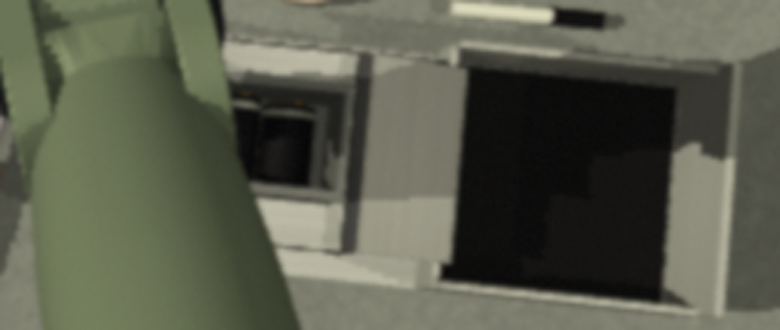

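Run:
```python
from h import *
S=Z['s']; Ts=frame(*S); Ti=np.linalg.inv(Ts)
p=np.array(bot.read_position())
t=tr(Ts,[-.165,0,p[2]])[0]
print(bot.move_linear(t,speed=.02,until_force=9),bot.read_ft_force(),bot.read_clock())
p=np.array(bot.read_position());print((Ti@np.append(p,1)).round(4),p, bot.read_tool_rot())
im=bot.camera("top"); cv2.imwrite("pics/e_top.png",cv2.resize(im[140:250,295:555,::-1],None,fx=3,fy=3,interpolation=cv2.INTER_CUBIC))
shot("e",(0,60,640,340),1.25,(160,90,200,170),3.5)
```

```text
True [ 1.12552354  2.38056135 -1.62480563] 10.0167
[-1.798e-01  5.000e-04  1.176e-01  1.000e+00] [0.55523913 0.16494134 0.1175976 ] [ 0.52884482 -0.52560063 -0.47328678  0.46911273]
```

View pics/e_top.png

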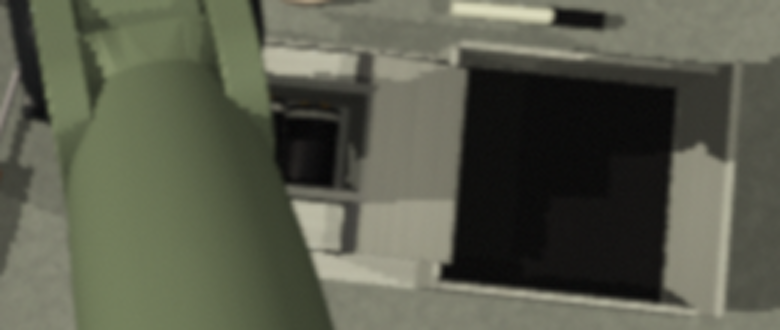

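View pics/e_scene.png

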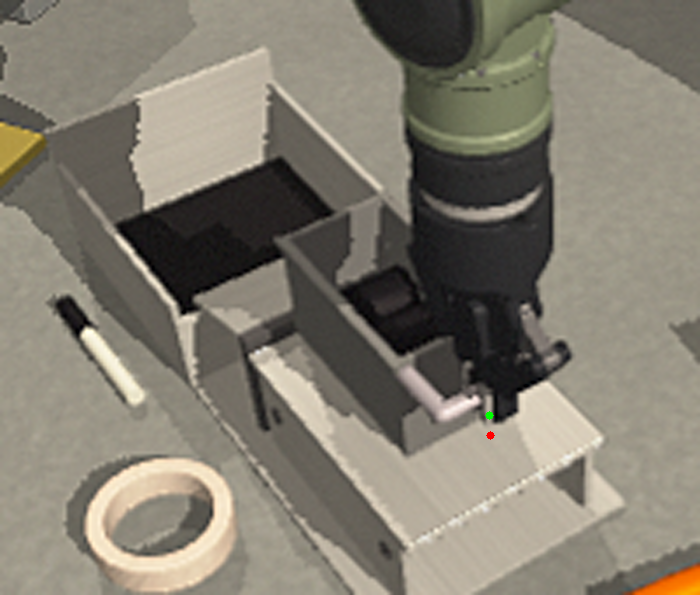

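```bash
cat >> h.py <<'E'
def bar_at(th,y=0.0,s=.012,slack=0.0):
    th=np.radians(th); bx=np.array([np.cos(th),-np.sin(th)]); bz=np.array([np.sin(th),np.cos(th)])
    if th<=np.pi/2: P=np.array([0,.097]); ss=s
    else: P=np.array([.010,.097]); ss=s+.010
    b=P-ss*bz-.18*bx+.075*bz
    return np.array([b[0],y,b[1]])
E
python3 - <<'E'
from h import *
S=Z['s']; Ts=frame(*S); Ti=np.linalg.inv(Ts); q=toolq(S[2],-1)
p=np.array(bot.read_position())
print(bot.move_linear(p+(Ts[:3,:3]@[.004,0,0]),speed=.01,until_force=9),bot.read_ft_force())
p=np.array(bot.read_position());l=Ti@np.append(p,1);print(l.round(4))
off=l[:3]-np.array([-.18,0,.160]); off[0]-=.0005   # TCP minus bar, in stand frame
np.savez("off.npz",off=off); print(off)
bot.set_gripper(0.0,25)
print("w",bot.read_gripper_width(),bot.read_clock())
for th in range(6,49,6):
    t=tr(Ts,bar_at(th)+off)[0]; bot.move_linear(t,speed=.06,rotation=q)
    f=np.array(bot.read_ft_force()); print(th,(Ts[:3,:3].T@f).round(1),round(bot.read_gripper_width(),3))
    if np.linalg.norm(f)>25: print("STOP");break
print(bot.read_clock())
shot("f",(0,60,640,340),1.25,(160,90,200,170),3.5)
E
```

```text
True [0.84352279 0.11910279 3.25864618]
[-1.801e-01  2.000e-04  1.175e-01  1.000e+00]
[-0.00060562  0.00018468 -0.04249563]
w 0.11309971380973997 10.775
6 [-1.6 -0.4 -4.1] 0.116
12 [ 0.5  0.2 -4.8] 0.115
18 [-0.1  0.2 -5. ] 0.116
24 [-2.3  0.3 -3.8] 0.114
30 [-5.1  0.1  0.6] 0.11
36 [-7.9  0.2  4.2] 0.113
42 [-8.1 -0.2  6.6] 0.111
48 [-9.5 -0.9 10.9] 0.116
14.6417
```

View pics/f_scene.png

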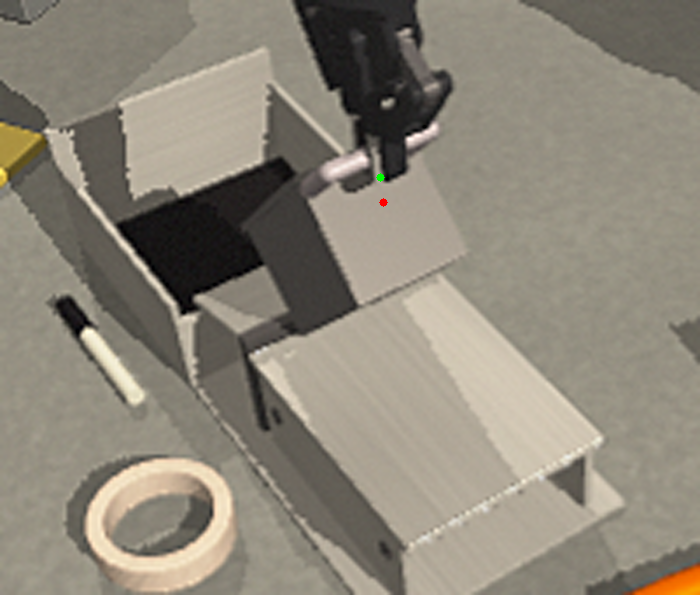

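View pics/f_wrist.png

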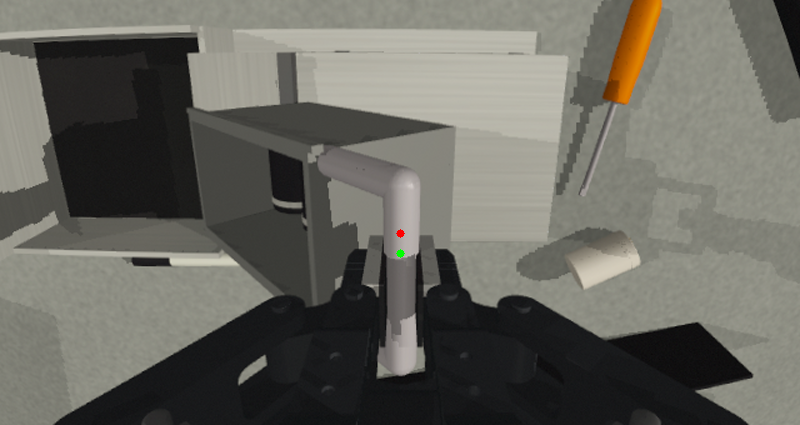

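Run:
```python
from h import *
S=Z['s']; Ts=frame(*S); q=toolq(S[2],-1); off=np.load("off.npz")['off']
r=.001
for th in range(50,82,4):
    b=bar_at(th); d=b-[0,0,.097]; d/=np.linalg.norm(d)
    bot.move_linear(tr(Ts,b+r*d+off)[0],speed=.05,rotation=q)
    f=Ts[:3,:3].T@np.array(bot.read_ft_force()); print(th,f.round(1),"radial",round(f@d,1),round(bot.read_gripper_width(),3))
    if f@d>10: r+=.0007
    if np.linalg.norm(f)>25: print("STOP");break
print(bot.read_clock(),r)
shot("g",(0,60,640,340),1.25,(160,70,200,170),3.5)
```

```text
50 [-6.7 -1.1 10.8] radial 12.5 0.106
54 [-5.8 -1.2 12. ] radial 13.1 0.116
58 [-5.8 -0.2 10.1] radial 11.1 0.116
62 [-2.6  0.2  7.3] radial 7.6 0.112
66 [-2.4 -0.3 10.7] radial 10.9 0.119
70 [-1.1 -0.4  8.9] radial 8.9 0.115
74 [-1.9 -0.2  9.7] radial 9.6 0.116
78 [-1.   0.5  8.3] radial 8.1 0.115
17.9667 0.0038000000000000004
```

View pics/g_scene.png

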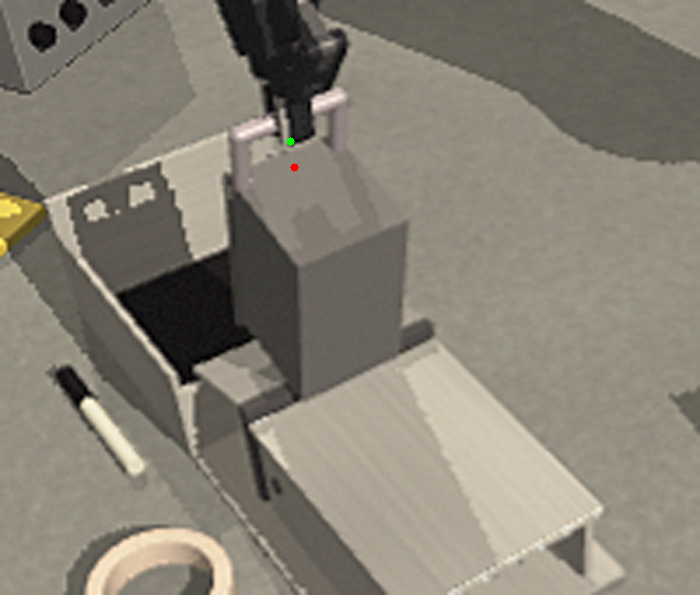

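View pics/g_wrist.png

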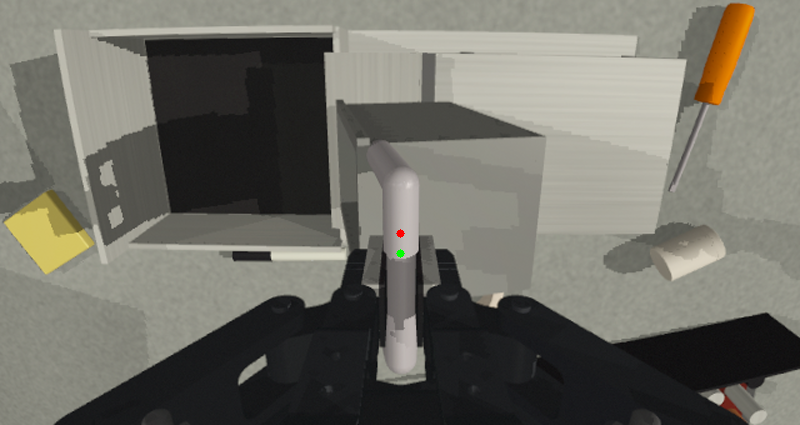

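Run:
```python
from h import *
S=Z['s']; Ts=frame(*S); q=toolq(S[2],-1); off=np.load("off.npz")['off']
r=.0038
for th in range(82,107,3):
    b=bar_at(th); d=b-[0,0,.097]; d/=np.linalg.norm(d)
    bot.move_linear(tr(Ts,b+r*d+off)[0],speed=.035,rotation=q)
    f=Ts[:3,:3].T@np.array(bot.read_ft_force()); print(th,f.round(1),"radial",round(f@d,1),round(bot.read_gripper_width(),3))
    if f@d>10: r+=.0007
    if np.linalg.norm(f)>25: print("STOP");break
print(bot.read_clock(),r)
shot("i",(0,60,640,340),1.25,(130,60,200,170),3.5)
```

```text
82 [0.7 1.1 6.1] radial 6.1 0.116
85 [-0.2  0.2  7.3] radial 7.0 0.111
88 [1.4 0.4 5.4] radial 5.6 0.117
91 [-0.4  0.5  6.7] radial 6.1 0.108
94 [0.4 0.8 3.1] radial 3.0 0.111
97 [-0.1 -0.4  3.4] radial 3.0 0.115
100 [0.4 0.4 0.8] radial 0.9 0.113
103 [-1.3  0.3  0.7] radial -0.1 0.115
106 [-2.1  0.1  3.1] radial 1.3 0.116
22.1 0.0038
```

View pics/i_scene.png

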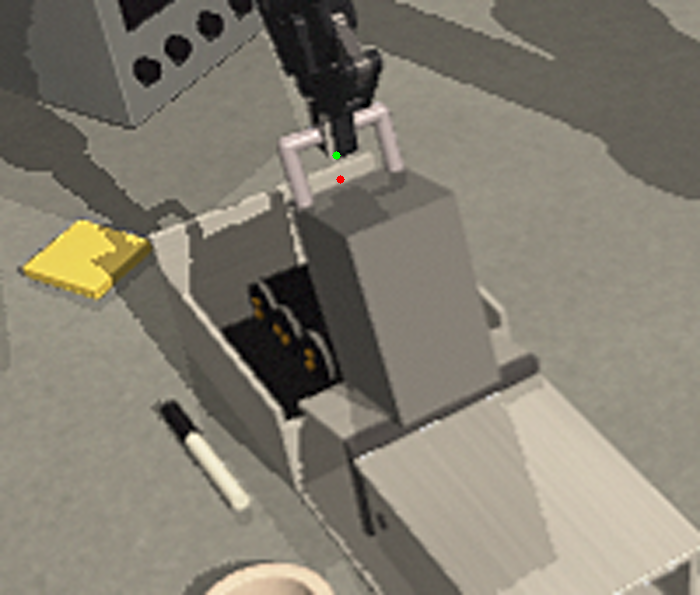

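View pics/i_wrist.png

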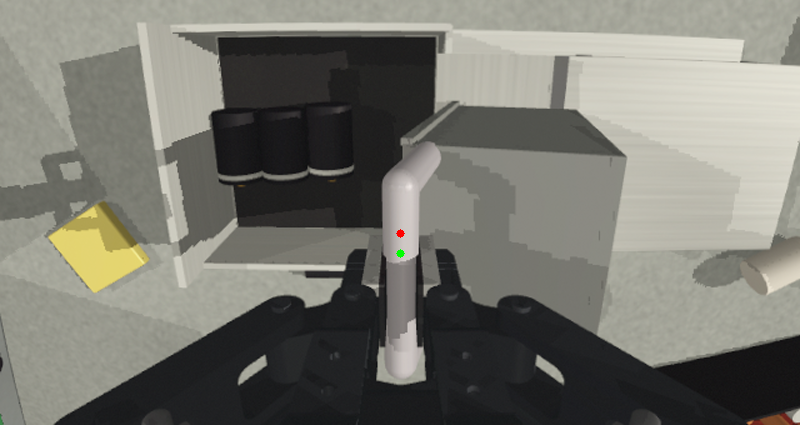

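Run:
```python
from h import *
S=Z['s']; Ts=frame(*S); q=toolq(S[2],-1); off=np.load("off.npz")['off']
for th in (108,110):
    b=bar_at(th); d=b-[0,0,.097]; d/=np.linalg.norm(d)
    r=bot.move_linear(tr(Ts,b+.0038*d+off)[0],speed=.025,rotation=q,until_force=6)
    print(th,r,(Ts[:3,:3].T@np.array(bot.read_ft_force())).round(1))
    if r: break
print(bot.read_clock())
shot("j",(0,60,640,340),1.25,(130,60,200,170),3.5)
```

```text
108 False [2.  0.4 3.9]
110 True [-0.2 -2.8  5.7]
22.8667
```

View pics/j_scene.png

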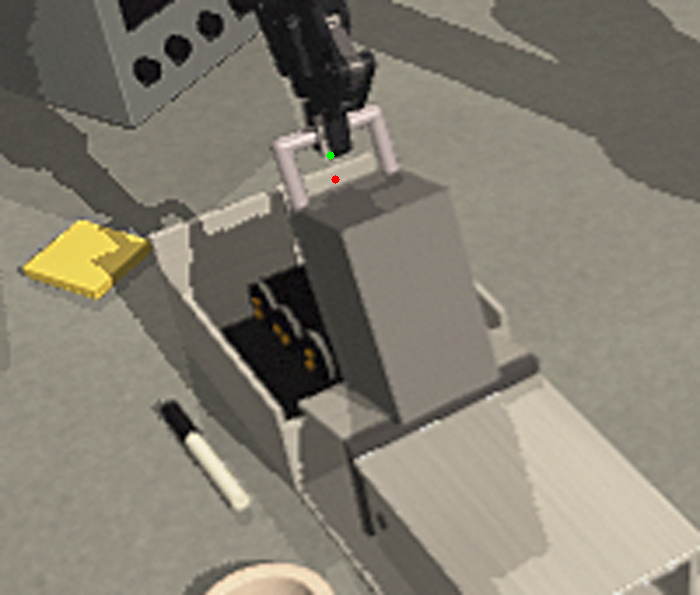

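Run:
```python
from h import *
bot.set_gripper(.4); bot.wait(.3)
print(bot.read_ft_force(),bot.read_gripper_width())
p=np.array(bot.read_position())
print(bot.move_linear(p+[0,0,.09],speed=.08,until_force=6),bot.read_position(),bot.read_clock())
shot("k",(0,60,640,340),1.25,(130,60,200,170),3.5)
```

```text
[ 0.55436383 -0.06957809 -0.39073726] 0.3974657209296257
False [ 0.52090232 -0.13435816  0.30011927] 24.9
```

View pics/k_wrist.png

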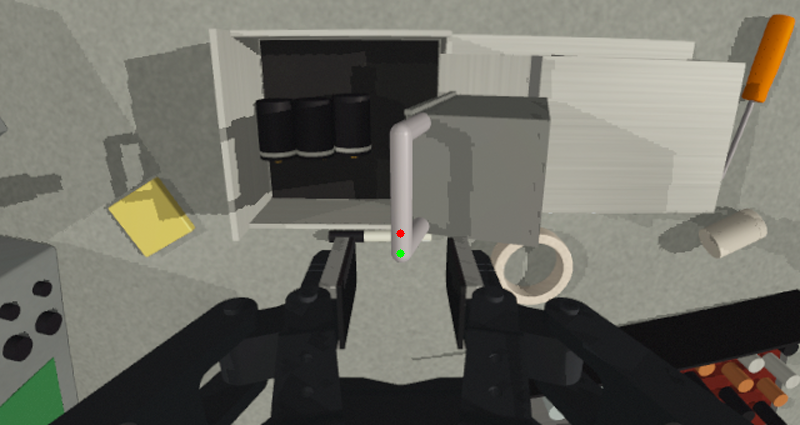

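View pics/k_scene.png

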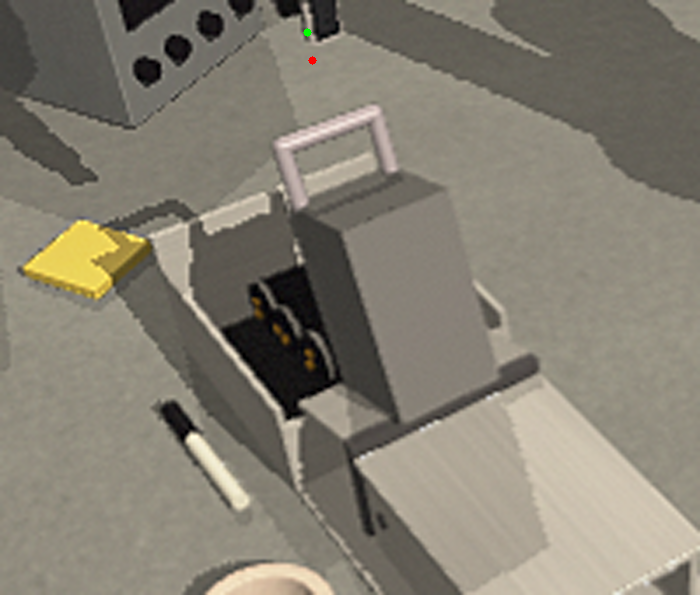

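The bin rests on the chute with its handle up and the gripper is clear. I'll raise further, take a last check and hand in.

Run:
```python
from h import *
p=np.array(bot.read_position()); bot.move_linear(p+[0,0,.06],speed=.1); bot.wait(.5)
cv2.imwrite("pics/final.png",bot.camera("scene")[:,:,::-1]); cv2.imwrite("pics/finalt.png",bot.camera("top")[:,:,::-1]); print(bot.read_clock())
```

```text
26.3417
```

View pics/final.png

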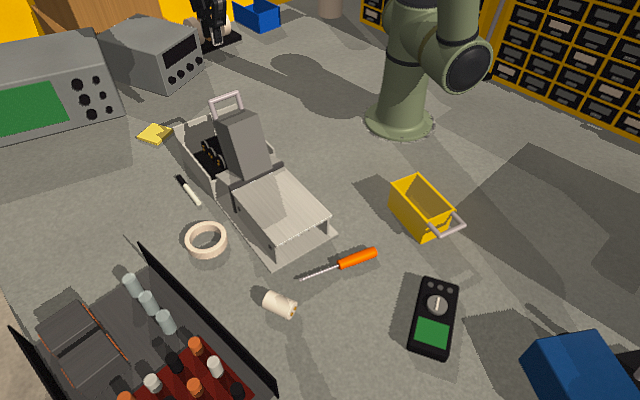

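The bin lies still at about (243,145), the cans are in the tray at about (212,155), and the tape, driver, marker, meter, yellow bin and white can are where they started.

```bash
python3 -c "
from cell import bot
bot.close_job()"
```

```text
the job is handed in; nothing more can be done
```

The job is done and handed in at about 26 s, well inside the 48 s limit. I slid the grey bin to the stop, squaring it up on the way, and then pivoted it over the stop by its handle. All three capacitors rolled into the catch tray.

**Last checks:** after I released it, the bin stayed put on its front wall on the chute with the handle uppermost. The three capacitors lay in the tray, the gripper was clear, and nothing else on the bench looked moved. I checked the final state by eye in the scene picture. I saved a final top picture but did not look at it.

**What went wrong or disagreed:**
- **First grasp:** it missed because the fingers shut on top of the bar. The real fingertips looked about 25 mm short of the stated tool point, so I went about 25 mm lower and the second grasp held. The contact on the bar was about 3 N.
- **Automatic pose fit:** fitting the stand by image edges gave poor results, so I used hand-picked points instead. The stop then made contact within 0.2 mm of where that fit put it.
- **Tipping force:** the bin pressed harder on the stop than planned, up to about 15 N. I widened the arc by 3.8 mm to ease it.

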